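# Load the oiling tray with the fresh turnings

## Robot

A 6-joint arm with a two-finger parallel gripper is mounted at the origin on a cart in front of the work surface, level with it; the furniture and walls round the work are solid. World frame = base frame: x ahead of the robot, y to its left, z up, the work surface at z = 0. Lengths are in m, angles in degrees, forces in N, time in s.
With the tool pointing down it reaches from about 0.375 to 0.9 m from the base axis. Payload 3.1 kg.
Tool frame: the origin (TCP) lies on the centre line of the jaws, within the pads' length; the fingertips stand 25 mm ahead of it and the grasp point (between the pads) lies 6 mm ahead of it; z points along the fingers, y is the line along which they close (so a half turn about z gives the same grasp; the last joint's range is limited). The gripper opens to 87 mm and grips with 3 to 60 N. Pads are 19 mm wide; open, the fingers measure 117 mm over their backs; the gripper's body (75 mm by 190 mm) begins 51 mm behind the grasp point.
Start: joints at [60.247, 30.224, 82.088, -0, 67.689, -10.227], TCP at [0.209, 0.589, 0.248] pointing down, gripper open.
Joint ranges: [-176.69, 176.69], [-43.24, 126.21], [12.49, 139.97], [-82, 262], [0, 151.66], [-163.58, 163.58]. Speed limits (degrees/s): [159.86, 159.86, 180, 180, 180, 180].

## Interface

Orientations are given as a 3x3 rotation matrix whose columns are the frame's x, y, z axes.
In Python, from rig import * gives the robot as it stands.
- The arm moves only by the tool step_arm, never from a script. Its argument "steps" is a list of rows, each a list of 7 numbers: the shift along the tool's x, y, z normalised to -1 to 1, where 1 is 0.3 m, then the turn, a rotation vector about the tool's x, y, z normalised to -1 to 1, where 1 is 45 degrees, then the gripper's target within -1 to 1 (shut at 1, half-way at 0, fully open at -1). A call has 1 to 8 rows; each row is the pose to reach, as a shift and turn from the pose commanded when the call began, along the tool's axes at that moment; what a row does not reach only later rows make up. A row lasts 1/12 s, in which the tool goes at most 41.7 mm and 7.16 degrees, less where a joint would pass 70% of its speed; a pose out of reach is approached as far as the arm can. A call with a number of a shift or a turn outside -1 to 1 is refused whole. A call with a gripper value outside its range is refused whole. The fingers move at their own pace and stop on an object; the grip force is fixed at half the most. Time passes only in rows, so rows that repeat a pose let the fingers close. It gives the time, the measured TCP pose, the force, the opening and the grip force at its end, in the units of the state.
- read_state(): the state, without advancing time (a new reading comes with each control period).
- capture(name): name is "scene" or "top" or "wrist"; returns a dict with "image" (384x512x3 uint8, red, green, blue), "vertical_fov" (degrees; the focal length in pixels is half the picture's height over the tangent of half this angle, whatever the lens; pixels are square), "cx", "cy" (the principal point, pixels), "world_from_camera" (4x4, takes a point from camera to world coordinates); the wrist camera has in their place "T_tool_cam" (4x4, takes a point from camera to tool coordinates, whose origin is the TCP and whose axes are the flange's). Camera axes: x right, y down, z forward; pixel columns grow to the right and rows downward; lengths in m; the calibration is good to about 2 mm. A picture is of the moment at which its call begins: read the wrist's pose just before it. There is no depth.
- hand_in(): hands the job in; it is judged then, once.
The state is a dict: "time_s": time; "joint_positions": joint angles; "qvel": joint speeds; "tau": joint torques, N m; "position": TCP position; "tcp_rot": TCP orientation; "force": force on the tool from outside, world axes, zero at the start; "moment": the same for the moment, N m; "opening": opening from 0.0 (shut) to 1.0 (fully open); "grasp_force": force on a finger pad.
Only numpy, scipy, OpenCV 4.12 (cv2) and the standard library are available. Lean on these libraries where they do the work, as an engineer would, in place of code of your own. Each camera call takes 0.05 s, during which the arm holds its last target. There are 200 camera calls.

## Task

The four pale pieces are fresh off the lathe and still need oil, so load them into the steel drip tray: thread one pale ring over each of the two dowels, down onto its shoulder (either ring on either dowel), stand the lid knob foot down in the round recess of the square block, and stand the goblet upright inside the tall round collar. The two dark rings have already been oiled: leave them where they lie.

Things in the scene. Friction and masses are not known exactly. Their poses are not given: they have to be found in the camera images.
- pale_ring_big: Pale beech ring lying flat, outside 60 mm, 19 mm high, bore 32 mm (takes a pin up to 22 mm), 30 g. Origin: centre of its underside; z is the bore's axis, up.
- pale_ring_small: Pale beech ring lying flat, outside 54 mm, 19 mm high, bore 28 mm, 30 g. Origin: centre of its underside; z is the bore's axis, up.
- lid_knob: Pale turned lid knob standing on its broad foot: foot 57 mm across and 19 mm high, above it a rounded grip about 39 mm across from 19 to 38 mm height; 45 g. Take it by the upper grip. Origin: centre of the foot's underside; z up.
- goblet: Pale turned goblet standing upright, 110 mm tall, foot 60 mm across, bowl 63 mm across from about 60 mm height up to the rim at 110 mm, thin stem between; 75 g. Take it by the bowl. Origin: centre of the foot's underside; z up.
- dark_ring_flat: Dark grey-brown ring lying flat, outside 60 mm, 16 mm high: already oiled, stays where it lies. Origin: centre of its underside.
- dark_ring_thick: Dark grey-brown ring lying flat, outside 58 mm, 22 mm high: already oiled, stays where it lies. Origin: centre of its underside.
- dowel_a: Ring dowel: turned wooden stand, foot 76 mm across, shoulder 46 mm across with its flat top 36 mm above the origin, on it an upright dark pin 12 mm thick, tip 76 mm above the origin. A threaded ring's underside rests on the shoulder. Origin: centre of the underside, on the pin's axis. Stands in the square grey steel drip tray (240 mm wide, walls 28 mm high), one of four fixed holders set 2 by 2 on a 112 mm pitch; corners vary.
- dowel_b: Second ring dowel, alike: turned wooden stand, foot 76 mm across, shoulder 46 mm across with its flat top 36 mm above the origin, on it an upright dark pin 12 mm thick, tip 76 mm above the origin. A threaded ring's underside rests on the shoulder. Origin: centre of the underside, on the pin's axis. Stands in the square grey steel drip tray (240 mm wide, walls 28 mm high), one of four fixed holders set 2 by 2 on a 112 mm pitch; corners vary.
- knob_block: Square wooden block 88 x 88 x 20 mm with four brass screw heads and a round recess 67 mm wide, 8 mm deep in its top; the recess floor is 12 mm above the origin. Origin: centre of the underside, below the recess's centre. Stands in the square grey steel drip tray (240 mm wide, walls 28 mm high), one of four fixed holders set 2 by 2 on a 112 mm pitch; corners vary.
- goblet_collar: Round dark wooden cup, 86 mm across, 30 mm high, bore 68 mm wide; its inner floor is 10 mm above the origin. Origin: centre of the underside, on the bore's axis. Stands in the square grey steel drip tray (240 mm wide, walls 28 mm high), one of four fixed holders set 2 by 2 on a 112 mm pitch; corners vary.

How it is judged (in metres and radians):
At the end, for the whole second after the job is handed in: One pale ring flat on each dowel's shoulder (12 mm of the pin, height -4/+5 mm), knob on the recess floor and goblet on the collar floor (10 mm off centre, 4 mm in height), all upright within 0.12 rad, at rest, let go; dark rings within 20 mm of their start (((horizontal distance between pale_ring_big and dowel_a below 0.012 m and z of pale_ring_big in the frame of dowel_a between 0.032 and 0.041 m and angle between each of pale_ring_big, pale_ring_small's own z axis and vertical below 0.12 rad and horizontal distance between pale_ring_small and dowel_b below 0.012 m and z of pale_ring_small in the frame of dowel_b between 0.032 and 0.041 m) or (horizontal distance between pale_ring_big and dowel_b below 0.012 m and z of pale_ring_big in the frame of dowel_b between 0.032 and 0.041 m and angle between each of pale_ring_big, pale_ring_small's own z axis and vertical below 0.12 rad and horizontal distance between pale_ring_small and dowel_a below 0.012 m and z of pale_ring_small in the frame of dowel_a between 0.032 and 0.041 m)) and horizontal distance between lid_knob and knob_block below 0.01 m and z of lid_knob in the frame of knob_block between 0.008 and 0.016 m and angle between each of lid_knob, goblet's own z axis and vertical below 0.12 rad and horizontal distance between goblet and goblet_collar below 0.01 m and z of goblet in the frame of goblet_collar between 0.006 and 0.014 m and distance of each of dark_ring_flat, dark_ring_thick from where it was at the start of the episode below 0.02 m and linear speed of each of pale_ring_big, pale_ring_small, lid_knob, goblet below 0.01 m/s); the robot touches nothing.
It fails at once if a dark, already oiled ring is moved more than 20 mm or picked up (distance of any of dark_ring_flat, dark_ring_thick from where it was at the start of the episode above 0.02 m).
It also fails if it takes over 120 s, if anything falls off the work surface, if the arm or the gripper's body presses on something with over 40 N, if the wrist force passes 120 N, or if a joint passes its speed limit or range.

## Working session

There is one attempt and no reset: what is moved stays moved. The work goes in short steps, Python scripts to look and compute and a tool call to move; the robot and the scene stay as the last step left them, time stands still between calls to the robot, and variables do not carry over. Pictures are saved under pics/ and viewed, at most 14 in all, crops included, and the job is handed in when it is done.

Besides the shell and the picture viewer there is one more tool, called after ">>>" as a command line: name --pt "numbers of a row" for each row, then --argument value for the rest. step_arm: Moves the arm, as the interface text tells. Scaled input: -1 to 1 covers 0.3 m each way for a shift and 45 degrees each way for a turn. Its arguments: {"type":"object","properties":{"steps":{"type":"array"}},"required":["steps"]}

```bash
mkdir -p pics; ls
python3 - <<'E'
from rig import *
import cv2,numpy as np
s=read_state();print(s['position'],np.round(s['tcp_rot'],3),s['opening'],s['time_s'])
for n in ['scene','top']:
    c=capture(n);cv2.imwrite(f'pics/{n}0.png',cv2.cvtColor(c['image'],cv2.COLOR_RGB2BGR))
    print(n,c['vertical_fov'],c['cx'],c['cy'],np.round(c['world_from_camera'],4).tolist())
c=capture('wrist');print(c['vertical_fov'],c['cx'],c['cy'],np.round(c['T_tool_cam'],4).tolist())
E
```

```text
pics
[0.20851273 0.58847467 0.24656716] [[-0.942  0.334 -0.001]
 [ 0.334  0.942 -0.002]
 [ 0.    -0.002 -1.   ]] 1.0014225131072882 0.0
scene 49.981838047630234 248.0767038328833 193.07263931606175 [[-0.829, -0.4239, 0.3649, 0.2192], [-0.559, 0.6056, -0.5664, 0.4702], [0.0191, -0.6735, -0.739, 0.6975], [0.0, 0.0, 0.0, 1.0]]
top 51.38344078544755 251.30792156324455 188.03989922699952 [[-0.007, -0.9954, 0.0955, 0.4452], [-0.9998, 0.0086, 0.016, -0.0519], [-0.0167, -0.0954, -0.9953, 1.1205], [0.0, 0.0, 0.0, 1.0]]
64.21008679130718 257.2729977917972 190.5747587721253 [[0.0002, -0.9541, -0.2994, 0.082], [1.0, 0.0002, 0.0, 0.0], [0.0, -0.2994, 0.9541, -0.1365], [0.0, 0.0, 0.0, 1.0]]
```

View pics/top0.png

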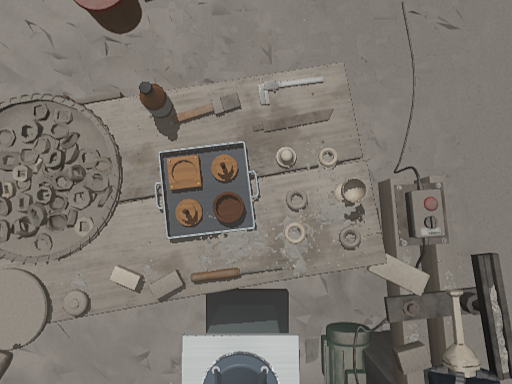

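View pics/scene0.png

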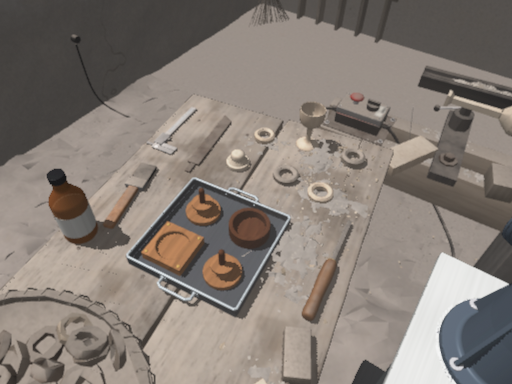

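The top view shows the tray with block (184,172), dowels (224,168) and (189,212), and collar (229,209). The loose pieces are knob (286,157), pale rings (328,156) and (295,232), dark rings (297,199) and (349,237), and goblet (352,190). I'll zoom in for precise pixels.

```bash
cat > h.py <<'E'
from rig import *
import cv2,numpy as np
def cam(n):
    s=read_state();c=capture(n);f=192/np.tan(np.radians(c['vertical_fov']/2))
    if n=='wrist':
        T=np.eye(4);T[:3,:3]=s['tcp_rot'];T[:3,3]=s['position'];T=T@np.array(c['T_tool_cam'])
    else: T=np.array(c['world_from_camera'])
    return cv2.cvtColor(c['image'],cv2.COLOR_RGB2BGR),f,c['cx'],c['cy'],T
def w(C,u,v,z):
    _,f,cx,cy,T=C
    d=T[:3,:3]@np.array([(u-cx)/f,(v-cy)/f,1]);p=T[:3,3]
    return p+d*(z-p[2])/d[2]
def px(C,P):
    _,f,cx,cy,T=C
    q=T[:3,:3].T@(np.array(P)-T[:3,3]);return np.array([cx+f*q[0]/q[2],cy+f*q[1]/q[2]])
E
python3 - <<'E'
from h import *
C=cam('top')
cv2.imwrite('pics/t1.png',cv2.resize(C[0][130:260,150:380],None,fx=3.4,fy=3.4,interpolation=cv2.INTER_CUBIC))
for n,u,v,z in [('block',184,172,.02),('dA',224,168,.036),('dB',189,212,.036),('col',229,209,.03),('knob',286,157,.03),('r1',328,156,.019),('r2',295,232,.019),('gob',352,190,.11),('d1',297,199,.02),('d2',349,237,.02),('trayTL',160,147,.028),('TR',249,143,.028),('BL',166,240,.028),('BR',257,232,.028)]:
    print(n,np.round(w(C,u,v,z),3))
E
```

```text
block [0.597 0.153 0.02 ]
dA [0.605 0.04  0.036]
dB [0.485 0.136 0.036]
col [0.493 0.027 0.03 ]
knob [ 0.635 -0.131  0.03 ]
r1 [ 0.639 -0.248  0.019]
r2 [ 0.429 -0.153  0.019]
gob [ 0.535 -0.291  0.11 ]
d1 [ 0.519 -0.16   0.02 ]
d2 [ 0.414 -0.3    0.02 ]
trayTL [0.667 0.219 0.028]
TR [ 0.676 -0.029  0.028]
BL [0.41  0.199 0.028]
BR [ 0.43  -0.049  0.028]
```

View pics/t1.png

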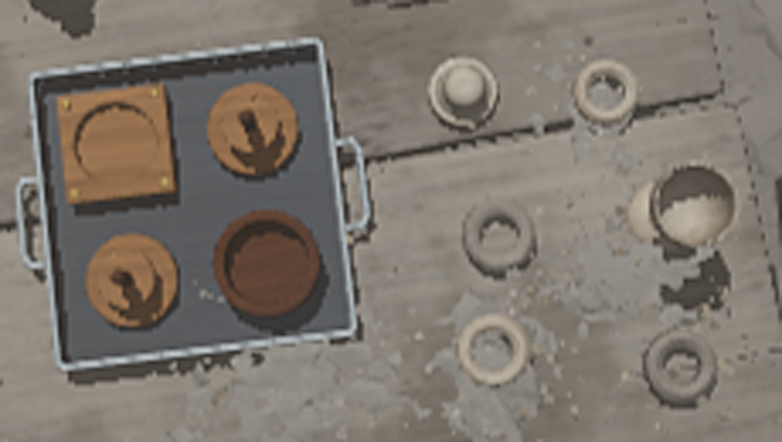

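>>> step_arm --pt "-0.55 -0.65 -0.2 0 0 -0.43 -1" --pt "-0.55 -0.65 -0.2 0 0 -0.43 -1" --pt "-0.55 -0.65 -0.2 0 0 -0.43 -1" --pt "-0.55 -0.65 -0.2 0 0 -0.43 -1" --pt "-0.55 -0.65 -0.2 0 0 -0.43 -1" --pt "-0.55 -0.65 -0.2 0 0 -0.43 -1" --pt "-0.55 -0.65 -0.2 0 0 -0.43 -1"

```text
time_s: 0.78
position: [0.3003, 0.3462, 0.3086]
tcp_rot: [[-1.0, 0.006, 0.002], [0.006, 1.0, -0.002], [-0.002, -0.002, -1.0]]
force: [0.6, 0.0, 0.1]
opening: 1.001
grasp_force: 0.0
```

>>> step_arm --pt "-0.6 -0.85 0 0 0 0 -1" --pt "-0.6 -0.85 0 0 0 0 -1" --pt "-0.6 -0.85 0 0 0 0 -1" --pt "-0.6 -0.85 0 0 0 0 -1" --pt "-0.6 -0.85 0 0 0 0 -1" --pt "-0.6 -0.85 0 0 0 0 -1" --pt "-0.6 -0.85 0 0 0 0 -1" --pt "-0.6 -0.85 0 0 0 0 -1"

```text
time_s: 1.45
position: [0.4813, 0.0907, 0.3077]
tcp_rot: [[-1.0, 0.006, 0.003], [0.006, 1.0, -0.002], [-0.003, -0.002, -1.0]]
force: [0.5, 0.9, 0.1]
opening: 0.997
grasp_force: 0.0
```

Run:
```python
from h import *
C=cam('wrist');s=read_state();print(s['position'],np.abs(s['qvel']).max())
cv2.imwrite('pics/w1.png',cv2.resize(C[0],(768,576)))
np.save('w1.npy',np.array([C],dtype=object),allow_pickle=True)
```

```text
[0.48306718 0.08913426 0.30772484] 5.014643075598952
```

View pics/w1.png

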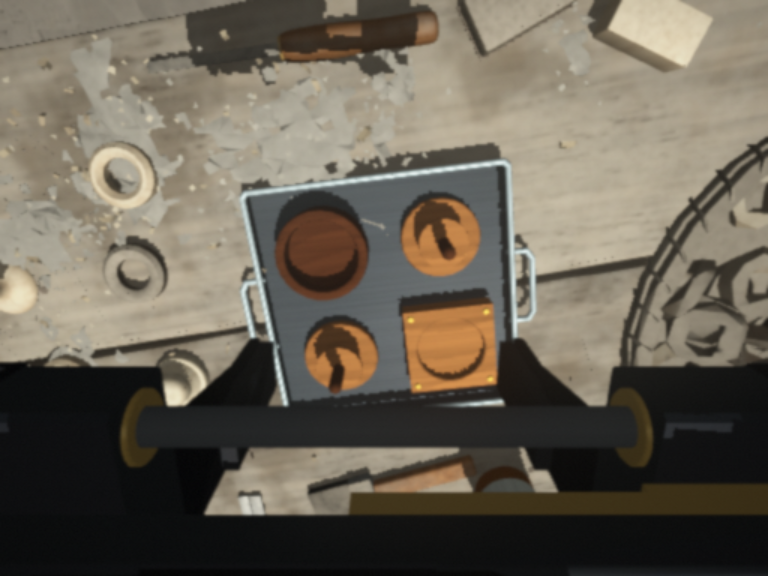

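The wrist view shows the tray with all four holders. The collar rim is at about (321,253), the dowels at (440,237) and (341,356), and the block at (451,345), in 1.5x pixels. I'll fit a tray model to sharper measurements.

Run:
```python
from h import *
C=np.load('w1.npy',allow_pickle=True)[0]
cv2.imwrite('pics/w1c.png',cv2.resize(C[0][100:275,155:350],None,fx=3.4,fy=3.4,interpolation=cv2.INTER_CUBIC))
```

```text
(no output)
```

View pics/w1c.png

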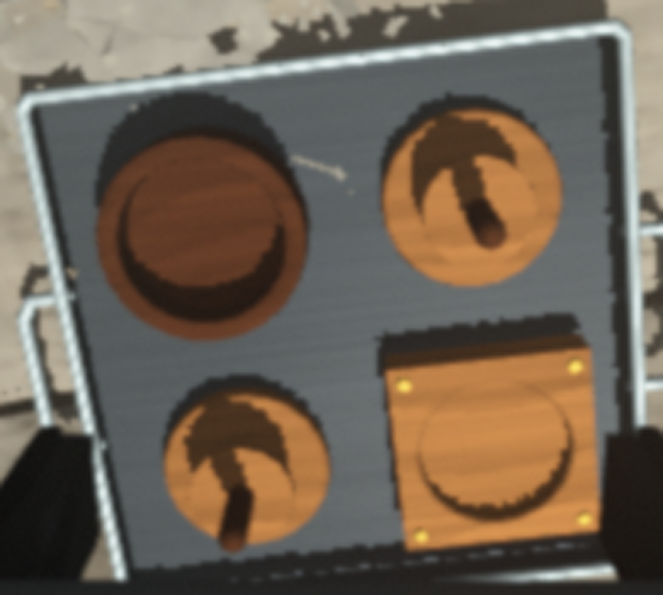

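Run:
```python
from h import *
from scipy.optimize import least_squares
C=np.load('w1.npy',allow_pickle=True)[0];T=cam('top')
W=lambda x,y:(155+(x+.5)/3.4-.5,100+(y+.5)/3.4-.5)
t=lambda x,y:(150+(x+.5)/3.4-.5,130+(y+.5)/3.4-.5)
m={'block':(W(497,451),t(114,142),.02,(1,1)),'col':(W(203,237),t(267,262),.03,(-1,-1)),'dB':(W(490,237),t(121,276),.076,(-1,1)),'dA':(W(234,541),t(247,119),.076,(1,-1)),
'fB':(W(473,198),t(133,281),.01,(-1,1)),'fA':(W(247,468),t(253,130),.01,(1,-1))}
for src,i,K in(('wrist',0,C),('top',1,T)):
    P={k:w(K,*a[i],a[2]+.002) for k,a in m.items()}
    def pred(p,s):
        c,q=np.cos(p[2]),np.sin(p[2]);return p[:2]+np.array([[c,-q],[q,c]])@(np.array(s)*.056)
    r=least_squares(lambda p:np.concatenate([P[k][:2]-pred(p,m[k][3]) for k in P]),[.545,.09,0])
    print(src,np.round(r.x,4))
    for k in P:print(k,np.round(P[k][:2],4),'fit',np.round(pred(r.x,m[k][3]),4))
for n,x,y,z in [('knob',463,91,.019),('knobtop',464,84,.036),('r1',606,92,.014),('r2',494,350,.014),('gob rim',694,206,.11),('d1',500,237,.016),('d2',680,366,.016)]:
    print(n,np.round(w(T,*t(x,y),z),4))
```

```text
wrist [0.5492 0.0925 0.1113]
block [0.5991 0.1551] fit [0.5986 0.1544]
col [0.4983 0.0306] fit [0.4997 0.0307]
dB [0.4878 0.141 ] fit [0.4873 0.142 ]
dA [0.6111 0.0437] fit [0.611  0.0431]
fB [0.4869 0.1422] fit [0.4873 0.142 ]
fA [0.6117 0.0425] fit [0.611  0.0431]
top [0.5478 0.091  0.1132]
block [0.5988 0.1552] fit [0.5972 0.153 ]
col [0.499  0.0291] fit [0.4985 0.029 ]
dB [0.4868 0.1382] fit [0.4859 0.1403]
dA [0.608  0.0411] fit [0.6098 0.0417]
fB [0.4853 0.1404] fit [0.4859 0.1403]
fA [0.6091 0.042 ] fit [0.6098 0.0417]
knob [ 0.6387 -0.1311  0.019 ]
knobtop [ 0.6415 -0.1308  0.036 ]
r1 [ 0.6376 -0.249   0.014 ]
r2 [ 0.4273 -0.1533  0.014 ]
gob rim [ 0.5344 -0.295   0.11  ]
d1 [ 0.5187 -0.1596  0.016 ]
d2 [ 0.4135 -0.3024  0.016 ]
```

>>> step_arm --pt "0 -0.93 0 0 0 0 -1" --pt "0 -0.93 0 0 0 0 -1" --pt "0 -0.93 0 0 0 0 -1" --pt "0 -0.93 0 0 0 0 -1" --pt "0 -0.93 0 0 0 0 -1" --pt "0 -0.93 0 0 0 0 -1" --pt "0 -0.93 0 0 0 0 -1" --pt "0 -0.93 0 0 0 0 -1"

```text
time_s: 2.22
position: [0.478, -0.1889, 0.3076]
tcp_rot: [[-1.0, 0.007, 0.001], [0.007, 1.0, -0.003], [-0.001, -0.003, -1.0]]
force: [0.9, 0.2, 0.1]
opening: 0.998
grasp_force: 0.0
```

Run:
```python
from h import *
C=cam('wrist');s=read_state();print(s['position'],np.abs(s['qvel']).max())
cv2.imwrite('pics/w2.png',cv2.resize(C[0][80:290,130:400],None,fx=2.8,fy=2.8,interpolation=cv2.INTER_CUBIC))
np.save('w2.npy',np.array([C],dtype=object),allow_pickle=True)
```

```text
[ 0.47744109 -0.1859502   0.3073154 ] 3.176120000607761
```

View pics/w2.png

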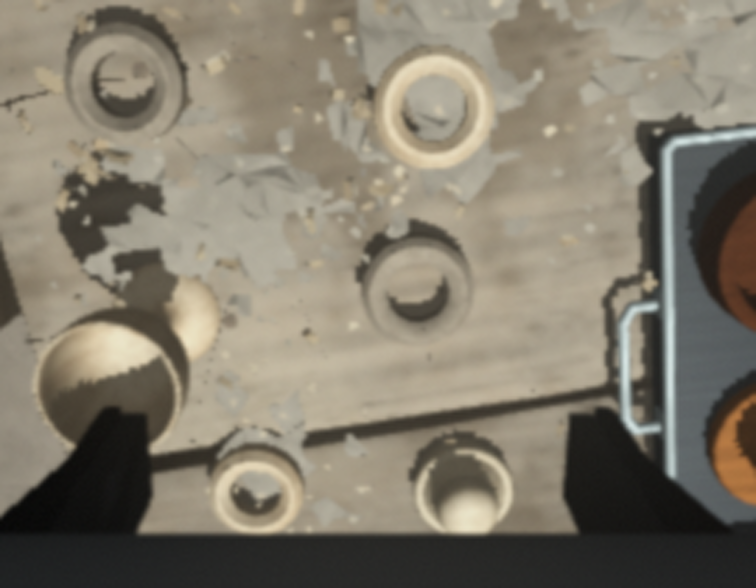

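This view shows big ring (436,106), dark rings (418,291) and (126,82), goblet rim (110,382), small ring (257,493) and knob (464,487).

Run:
```python
from h import *
C=np.load('w2.npy',allow_pickle=True)[0]
W=lambda x,y:(130+(x+.5)/2.8-.5,80+(y+.5)/2.8-.5)
for n,x,y,z in [('r2',436,106,.012),('d1',418,291,.012),('d2',126,82,.012),('gobrim',110,382,.11),('r1',257,493,.012),('knobfoot',464,487,.017)]:
    print(n,np.round(w(C,*W(x,y),z),4))
for P in [(.5344,-.295,.11),(.5344,-.295,0),(.639,-.131,.017),(.6385,-.249,.012)]:
    u=px(C,P);print(P,np.round([(u[0]-129.5)*2.8,(u[1]-79.5)*2.8],0))
```

```text
r2 [ 0.4268 -0.1509  0.012 ]
d1 [ 0.5214 -0.1584  0.012 ]
d2 [ 0.4143 -0.3024  0.012 ]
gobrim [ 0.5319 -0.294   0.11  ]
r1 [ 0.64  -0.248  0.012]
knobfoot [ 0.6341 -0.1315  0.017 ]
(0.5344, -0.295, 0.11) [109. 388.]
(0.5344, -0.295, 0) [165. 310.]
(0.639, -0.131, 0.017) [465. 495.]
(0.6385, -0.249, 0.012) [256. 491.]
```

>>> step_arm --pt "-0.4 0.18 0.45 0 0 0 -1" --pt "-0.4 0.18 0.45 0 0 0 -1" --pt "-0.4 0.18 0.45 0 0 0 -1" --pt "-0.4 0.18 0.45 0 0 0 -1" --pt "-0.4 0.18 0.45 0 0 0 -1" --pt "-0.4 0.18 0.45 0 0 0 -1" --pt "-0.4 0.18 0.45 0 0 0 -1" --pt "-0.4 0.18 0.45 0 0 0 -1"

```text
time_s: 2.93
position: [0.5971, -0.1295, 0.1733]
tcp_rot: [[-1.0, 0.001, -0.0], [0.001, 1.0, 0.0], [0.0, 0.0, -1.0]]
force: [-0.9, -1.2, 0.4]
opening: 1.001
grasp_force: 0.0
```

Run:
```python
from h import *
C=cam('wrist');s=read_state();print(s['position'],np.abs(s['qvel']).max())
for P in [(.638,-.131,.0),(.64,-.248,.0)]:
    for z in (.0,.019): print(P,z,px(C,(P[0],P[1],z)))
cv2.imwrite('pics/w3.png',cv2.resize(C[0],(768,576)))
np.save('w3.npy',np.array([C],dtype=object),allow_pickle=True)
```

```text
[ 0.59729756 -0.13020178  0.17390647] 0.8689447880196525
(0.638, -0.131, 0.0) 0.0 [256.0974111  213.22760545]
(0.638, -0.131, 0.0) 0.019 [256.03139053 220.06485911]
(0.64, -0.248, 0.0) 0.0 [148.60420456 215.07063348]
(0.64, -0.248, 0.0) 0.019 [142.34981769 222.00028918]
```

View pics/w3.png

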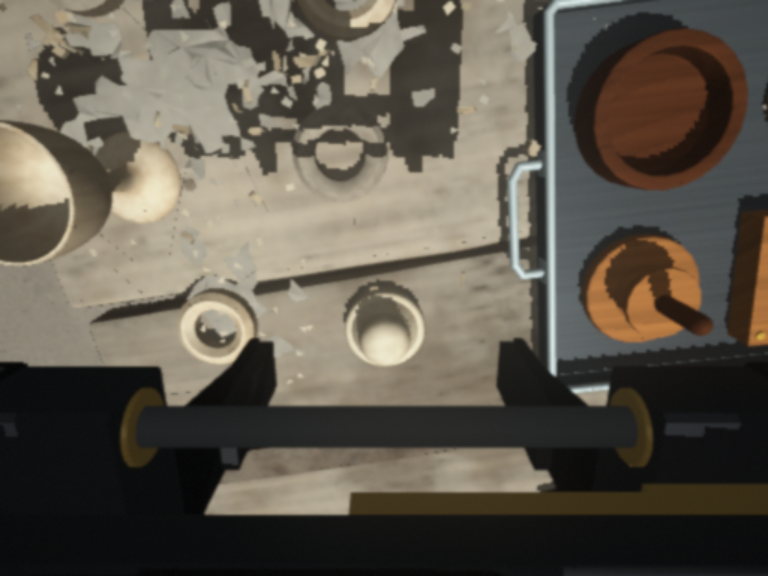

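>>> step_arm --pt "-0.135 0 0.1 0 0 0 -1" --pt "-0.135 0 0.2 0 0 0 -1" --pt "-0.135 0 0.3 0 0 0 -1" --pt "-0.135 0 0.36 0 0 0 -1" --pt "-0.135 0 0.4 0 0 0 -1" --pt "-0.135 0 0.4 0 0 0 -1" --pt "-0.135 0 0.4 0 0 0 -1"

```text
time_s: 3.57
position: [0.6383, -0.1315, 0.0537]
tcp_rot: [[-1.0, 0.004, 0.001], [0.004, 1.0, -0.0], [-0.001, -0.0, -1.0]]
force: [1.7, -0.0, 1.0]
opening: 1.0
grasp_force: 0.0
```

>>> step_arm --pt "0 0 0.022 0 0 0 -1" --pt "0 0 0.022 0 0 0 1" --pt "0 0 0.022 0 0 0 1" --pt "0 0 0.022 0 0 0 1" --pt "0 0 0.022 0 0 0 1" --pt "0 0 0.022 0 0 0 1" --pt "0 0 0.022 0 0 0 1" --pt "0 0 0.022 0 0 0 1"

```text
time_s: 4.23
position: [0.6383, -0.1309, 0.0461]
tcp_rot: [[-1.0, 0.003, 0.0], [0.003, 1.0, -0.0], [-0.0, -0.0, -1.0]]
force: [0.2, 0.0, -0.4]
opening: 0.556
grasp_force: 0.0
```

>>> step_arm --pt "0 0 0 0 0 0 1" --pt "0 0 0 0 0 0 1" --pt "0 0 0 0 0 0 1" --pt "0 0 0 0 0 0 1"

```text
time_s: 4.57
position: [0.6381, -0.1309, 0.0458]
tcp_rot: [[-1.0, 0.003, -0.0], [0.003, 1.0, 0.0], [0.0, 0.0, -1.0]]
force: [0.7, -0.9, -0.4]
opening: 0.403
grasp_force: 29.1
```

>>> step_arm --pt "0 0 -0.13 0 0 0 1" --pt "0 0 -0.26 0 0 0 1" --pt "0 0 -0.4 0 0 0 1" --pt "0.03 0.2 -0.42 0 0 0 1" --pt "0.06 0.4 -0.42 0 0 0 1" --pt "0.1 0.6 -0.42 0 0 0 1" --pt "0.12 0.8 -0.42 0 0 0 1" --pt "0.134 0.95 -0.42 0 0 0 1"

```text
time_s: 5.23
position: [0.6075, 0.0765, 0.172]
tcp_rot: [[-1.0, 0.004, -0.0], [0.004, 1.0, 0.0], [0.0, 0.0, -1.0]]
force: [0.4, 0.5, -0.9]
opening: 0.403
grasp_force: 29.1
```

>>> step_arm --pt "0 0 0 0 0 0 1" --pt "0 0 0 0 0 0 1" --pt "0 0 0 0 0 0 1"

```text
time_s: 5.48
position: [0.6084, 0.0751, 0.1718]
tcp_rot: [[-1.0, 0.002, 0.0], [0.002, 1.0, -0.001], [-0.0, -0.001, -1.0]]
force: [-0.7, 0.5, -0.7]
opening: 0.399
grasp_force: 29.1
```

>>> step_arm --pt "0.035 0.13 0 0 0 0 1" --pt "0.035 0.263 0 0 0 0 1" --pt "0.035 0.263 0.12 0 0 0 1" --pt "0.035 0.263 0.24 0 0 0 1" --pt "0.035 0.263 0.29 0 0 0 1" --pt "0.035 0.263 0.29 0 0 0 1" --pt "0.035 0.263 0.29 0 0 0 1"

```text
time_s: 6.07
position: [0.5983, 0.1522, 0.0839]
tcp_rot: [[-1.0, 0.005, -0.002], [0.005, 1.0, -0.0], [0.002, -0.0, -1.0]]
force: [0.4, -0.9, 0.2]
opening: 0.401
grasp_force: 29.1
```

Run:
```python
from h import *
C=cam('wrist');s=read_state();print(s['position'],np.abs(s['qvel']).max())
cv2.imwrite('pics/w4.png',cv2.resize(C[0],(768,576)))
for P in [(.598,.154,.022),(.487,.1415,.076),(.6105,.043,.076),(.4995,.03,.03)]: print(P,px(C,P)*1.5)
```

```text
[0.59930488 0.15246704 0.08517838] 1.5955636653614274
(0.598, 0.154, 0.022) [390.22360529 326.01907256]
(0.487, 0.1415, 0.076) [346.52938543  33.27800063]
(0.6105, 0.043, 0.076) [ 85.02535483 416.38723753]
(0.4995, 0.03, 0.03) [68.36213243 98.35353212]
```

View pics/w4.png

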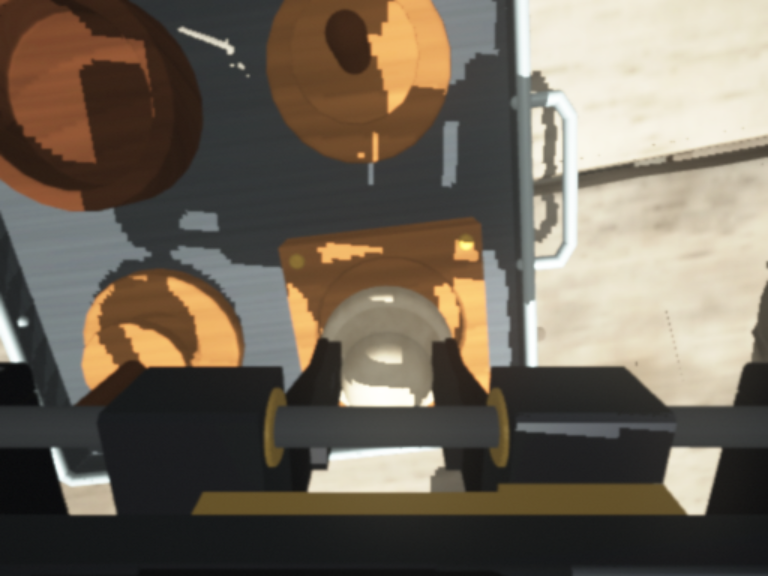

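Run:
```python
from h import *
C=cam('wrist')
for P in [(.599-.0285,.1525,.058),(.599-.0285,.1525,.052),(.599,.1525-.0285,.058),(.599,.1525+.0285,.058)]: print(P,px(C,P)*1.5)
c,q=np.cos(.111),np.sin(.111)
for a,b in [(-.037,-.037),(-.037,.037)]: print(px(C,(.598+c*a-q*b,.154+q*a+c*b,.022))*1.5)
```

```text
(0.5705, 0.1525, 0.058) [386.13451888 290.61676454]
(0.5705, 0.1525, 0.052) [386.12823216 285.80789507]
(0.599, 0.124, 0.058) [314.09950729 359.77516109]
(0.599, 0.181, 0.058) [458.91149513 359.12045022]
[297.86787767 254.98549383]
[463.4666824  236.06297824]
```

>>> step_arm --pt "0 0.005 0.03 0 0 0 1" --pt "0 0.005 0.05 0 0 0 1" --pt "0 0.005 0.065 0 0 0 1" --pt "0 0.005 0.075 0 0 0 1" --pt "0 0.005 0.075 0 0 0 1"

```text
time_s: 6.58
position: [0.5981, 0.1553, 0.0636]
tcp_rot: [[-1.0, 0.003, 0.0], [0.003, 1.0, -0.0], [-0.0, -0.0, -1.0]]
force: [-3.3, -0.6, 8.4]
opening: 0.405
grasp_force: 30.1
```

>>> step_arm --pt "0 0 0 0 0 0 0.0" --pt "0 0 0 0 0 0 -0.3" --pt "0 0 0 0 0 0 -0.3" --pt "0 0 0 0 0 0 -0.3" --pt "0 0 -0.1 0 0 0 -0.3" --pt "0 0 -0.2 0 0 0 -0.3" --pt "0.1 0 -0.3 0 0 0 -0.3" --pt "0.2 0 -0.3 0 0 0 -0.3"

```text
time_s: 7.25
position: [0.543, 0.1559, 0.1571]
tcp_rot: [[-1.0, 0.003, 0.013], [0.003, 1.0, 0.001], [-0.013, 0.001, -1.0]]
force: [1.3, -0.3, -0.1]
opening: 0.65
grasp_force: 0.0
```

Run:
```python
from h import *
C=cam('wrist');s=read_state();print(s['position'],s['opening'],np.abs(s['qvel']).max())
cv2.imwrite('pics/w5.png',cv2.resize(C[0][40:290,100:450],None,fx=2.2,fy=2.2,interpolation=cv2.INTER_CUBIC))
np.save('w5.npy',np.array([C],dtype=object),allow_pickle=True)
```

```text
[0.53078978 0.15592969 0.15392163] 0.6484209709982276 4.634314176313666
```

View pics/w5.png

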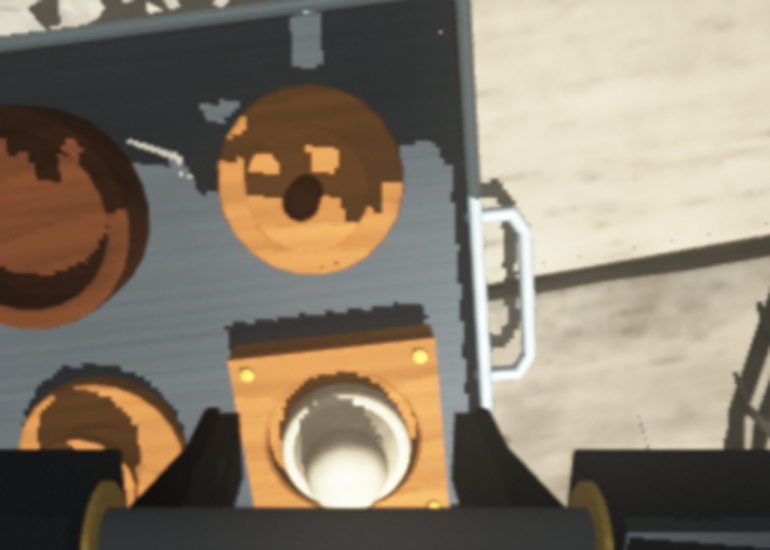

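Knob sits inside the recess, with its foot centred within about 2 mm of the recess centre at (343,440). Next is the small ring.

>>> step_arm --pt "-0.36 -0.7 0 0 0 0 -1" --pt "-0.36 -0.7 0 0 0 0 -1" --pt "-0.36 -0.7 0 0 0 0 -1" --pt "-0.36 -0.7 0 0 0 0 -1" --pt "-0.36 -0.7 0 0 0 0 -1" --pt "-0.36 -0.7 0 0 0 0 -1" --pt "-0.36 -0.7 0 0 0 0 -1"

```text
time_s: 7.88
position: [0.6489, -0.0612, 0.1519]
tcp_rot: [[-1.0, 0.008, 0.005], [0.008, 1.0, -0.003], [-0.005, -0.003, -1.0]]
force: [0.5, 0.6, 0.3]
opening: 0.994
grasp_force: 0.0
```

>>> step_arm --pt "0 -0.645 0 0 0 0 -1" --pt "0 -0.645 0 0 0 0 -1" --pt "0 -0.645 0 0 0 0 -1" --pt "0 -0.645 0 0 0 0 -1" --pt "0 -0.645 0 0 0 0 -1" --pt "0 -0.645 0 0 0 0 -1" --pt "0 -0.645 0 0 0 0 -1"

```text
time_s: 8.47
position: [0.6441, -0.2493, 0.1512]
tcp_rot: [[-1.0, 0.006, -0.001], [0.006, 1.0, 0.001], [0.001, 0.001, -1.0]]
force: [0.2, 0.7, 0.1]
opening: 0.999
grasp_force: 0.0
```

>>> step_arm --pt "0.018 0.006 0.1 0 0 0 -1" --pt "0.018 0.006 0.2 0 0 0 -1" --pt "0.018 0.006 0.3 0 0 0 -1" --pt "0.018 0.006 0.36 0 0 0 -1" --pt "0.018 0.006 0.38 0 0 0 -1" --pt "0.018 0.006 0.38 0 0 0 -1"

```text
time_s: 8.97
position: [0.638, -0.2434, 0.0359]
tcp_rot: [[-1.0, 0.001, -0.005], [0.001, 1.0, 0.003], [0.005, 0.003, -1.0]]
force: [1.1, 0.1, 0.3]
opening: 1.0
grasp_force: 0.0
```

>>> step_arm --pt "0 -0.005 0.022 0 0 0 -0.5" --pt "0 -0.005 0.022 0 0 0 -0.2" --pt "0 -0.005 0.022 0 0 0 1" --pt "0 -0.005 0.022 0 0 0 1" --pt "0 -0.005 0.022 0 0 0 1" --pt "0 -0.005 0.022 0 0 0 1" --pt "0 -0.005 0.022 0 0 0 1" --pt "0 -0.005 0.022 0 0 0 1"

```text
time_s: 9.63
position: [0.6397, -0.2482, 0.0324]
tcp_rot: [[-1.0, 0.003, 0.001], [0.003, 1.0, -0.0], [-0.001, -0.0, -1.0]]
force: [-0.1, 0.2, 3.1]
opening: 0.597
grasp_force: 30.0
```

>>> step_arm --pt "0 0 -0.13 0 0 0 1" --pt "0 0 -0.26 0 0 0 1" --pt "0 0 -0.4 0 0 0 1" --pt "0.01 0.1 -0.44 0 0 0 1" --pt "0.03 0.24 -0.44 0 0 0 1" --pt "0.05 0.38 -0.44 0 0 0 1" --pt "0.07 0.5 -0.44 0 0 0 1" --pt "0.09 0.6 -0.44 0 0 0 1"

```text
time_s: 10.3
position: [0.6119, -0.0651, 0.1638]
tcp_rot: [[-1.0, 0.003, -0.001], [0.003, 1.0, 0.001], [0.001, 0.001, -1.0]]
force: [0.2, -0.9, 0.1]
opening: 0.594
grasp_force: 30.0
```

>>> step_arm --pt "0 0.14 0 0 0 0 1" --pt "0 0.28 0 0 0 0 1" --pt "0 0.34 0 0 0 0 1" --pt "0 0.36 0 0 0 0 1" --pt "0 0.36 0 0 0 0 1" --pt "0 0.36 0 0 0 0 1"

```text
time_s: 10.8
position: [0.6135, 0.0395, 0.1636]
tcp_rot: [[-1.0, 0.003, 0.0], [0.003, 1.0, -0.001], [-0.0, -0.001, -1.0]]
force: [-0.6, -0.4, -0.3]
opening: 0.594
grasp_force: 30.0
```

>>> step_arm --pt "0.008 0.01 0.06 0 0 0 1" --pt "0.008 0.01 0.12 0 0 0 1" --pt "0.008 0.01 0.18 0 0 0 1" --pt "0.008 0.01 0.24 0 0 0 1" --pt "0.008 0.01 0.27 0 0 0 1" --pt "0.008 0.01 0.27 0 0 0 1"

```text
time_s: 11.3
position: [0.6097, 0.0413, 0.0804]
tcp_rot: [[-1.0, 0.006, -0.004], [0.006, 1.0, 0.0], [0.005, 0.0, -1.0]]
force: [0.5, -0.2, -1.0]
opening: 0.599
grasp_force: 30.0
```

Run:
```python
from h import *
C=cam('wrist');s=read_state();print(s['position'],s['opening'],np.abs(s['qvel']).max())
cv2.imwrite('pics/w6.png',cv2.resize(C[0][150:280,150:360],None,fx=3,fy=3,interpolation=cv2.INTER_CUBIC))
```

```text
[0.61051928 0.0415896  0.08168074] 0.5982344652521342 1.8503444454466573
```

View pics/w6.png

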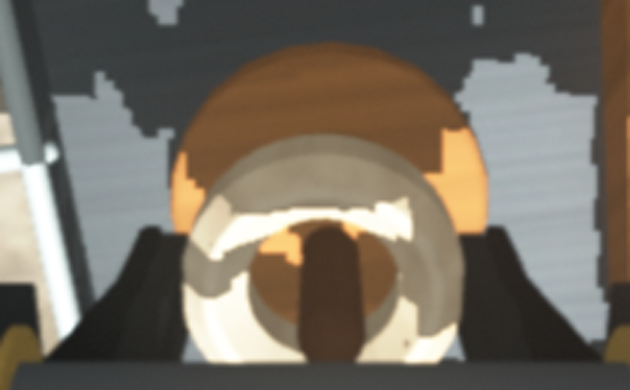

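The pin at (332,290) stands inside the ring's bore, so I lower and release.

>>> step_arm --pt "0 0.004 0.012 0 0 0 1" --pt "0 0.004 0.02 0 0 0 1" --pt "0 0.004 0.027 0 0 0 1" --pt "0 0.004 0.027 0 0 0 1"

```text
time_s: 11.68
position: [0.6111, 0.0444, 0.0748]
tcp_rot: [[-1.0, 0.003, 0.001], [0.003, 1.0, -0.0], [-0.001, -0.0, -1.0]]
force: [-0.6, -1.6, 0.4]
opening: 0.6
grasp_force: 30.0
```

>>> step_arm --pt "0 0 0.008 0 0 0 1" --pt "0 0 0.012 0 0 0 1" --pt "0 0 0.012 0 0 0 1"

```text
time_s: 11.93
position: [0.6113, 0.0444, 0.0742]
tcp_rot: [[-1.0, 0.002, 0.002], [0.002, 1.0, -0.001], [-0.002, -0.001, -1.0]]
force: [-4.7, 0.7, 15.6]
opening: 0.598
grasp_force: 30.1
```

>>> step_arm --pt "0 0 0 0 0 0 -0.5" --pt "0 0 0 0 0 0 -0.5" --pt "0 0 0 0 0 0 -0.5" --pt "0 0 0 0 0 0 -0.5" --pt "0 0 -0.05 0 0 0 -0.5" --pt "0 0 -0.15 0 0 0 -0.5" --pt "0 0 -0.28 0 0 0 -0.5" --pt "0 0 -0.32 0 0 0 -0.5"

```text
time_s: 12.6
position: [0.6135, 0.0442, 0.1712]
tcp_rot: [[-1.0, 0.003, 0.007], [0.003, 1.0, -0.001], [-0.007, -0.001, -1.0]]
force: [0.5, 0.1, 0.8]
opening: 0.753
grasp_force: 0.0
```

>>> step_arm --pt "0.61 -0.65 0 0 0 0 -1" --pt "0.61 -0.65 0 0 0 0 -1" --pt "0.61 -0.65 0 0 0 0 -1" --pt "0.61 -0.65 0 0 0 0 -1" --pt "0.61 -0.65 0 0 0 0 -1" --pt "0.61 -0.65 0 0 0 0 -1" --pt "0.61 -0.65 0 0 0 0 -1" --pt "0.61 -0.65 0 0 0 0 -1"

```text
time_s: 13.27
position: [0.4248, -0.152, 0.1666]
tcp_rot: [[-1.0, 0.008, -0.002], [0.008, 1.0, 0.001], [0.002, 0.001, -1.0]]
force: [0.5, 0.5, 0.2]
opening: 0.997
grasp_force: 0.0
```

>>> step_arm --pt "-0.005 0.002 0.12 0 0 0 -1" --pt "-0.005 0.002 0.24 0 0 0 -1" --pt "-0.005 0.002 0.34 0 0 0 -1" --pt "-0.005 0.002 0.4 0 0 0 -1" --pt "-0.005 0.002 0.43 0 0 0 -1" --pt "-0.005 0.002 0.43 0 0 0 -1"

```text
time_s: 13.77
position: [0.4287, -0.1485, 0.036]
tcp_rot: [[-1.0, 0.002, -0.003], [0.002, 1.0, 0.002], [0.003, 0.002, -1.0]]
force: [0.2, 0.1, 0.2]
opening: 1.001
grasp_force: 0.0
```

>>> step_arm --pt "0 0 0.015 0 0 0 -0.7" --pt "0 0 0.017 0 0 0 -0.4" --pt "0 0 0.017 0 0 0 1" --pt "0 0 0.017 0 0 0 1" --pt "0 0 0.017 0 0 0 1" --pt "0 0 0.017 0 0 0 1" --pt "0 0 0.017 0 0 0 1" --pt "0 0 0.017 0 0 0 1"

```text
time_s: 14.43
position: [0.4294, -0.1498, 0.0336]
tcp_rot: [[-1.0, 0.003, 0.002], [0.003, 1.0, -0.001], [-0.002, -0.001, -1.0]]
force: [0.2, -0.0, 7.0]
opening: 0.663
grasp_force: 30.0
```

>>> step_arm --pt "0 0 -0.13 0 0 0 1" --pt "0 0 -0.26 0 0 0 1" --pt "0 0 -0.4 0 0 0 1" --pt "-0.02 0.1 -0.44 0 0 0 1" --pt "-0.05 0.24 -0.44 0 0 0 1" --pt "-0.08 0.38 -0.44 0 0 0 1" --pt "-0.1 0.5 -0.44 0 0 0 1" --pt "-0.12 0.6 -0.44 0 0 0 1"

```text
time_s: 15.1
position: [0.4648, 0.0329, 0.1651]
tcp_rot: [[-1.0, 0.003, -0.0], [0.003, 1.0, 0.001], [0.0, 0.001, -1.0]]
force: [0.2, 0.1, -1.1]
opening: 0.667
grasp_force: 30.0
```

>>> step_arm --pt "-0.03 0.14 0 0 0 0 1" --pt "-0.06 0.28 0 0 0 0 1" --pt "-0.07 0.34 0 0 0 0 1" --pt "-0.07 0.37 0 0 0 0 1" --pt "-0.07 0.37 0 0 0 0 1" --pt "-0.07 0.37 0 0 0 0 1"

```text
time_s: 15.6
position: [0.4859, 0.1409, 0.1646]
tcp_rot: [[-1.0, 0.002, -0.001], [0.002, 1.0, -0.001], [0.001, -0.001, -1.0]]
force: [-0.8, 0.0, -0.5]
opening: 0.667
grasp_force: 30.0
```

>>> step_arm --pt "-0.004 0.002 0.06 0 0 0 1" --pt "-0.004 0.002 0.12 0 0 0 1" --pt "-0.004 0.002 0.18 0 0 0 1" --pt "-0.004 0.002 0.24 0 0 0 1" --pt "-0.004 0.002 0.27 0 0 0 1" --pt "-0.004 0.002 0.28 0 0 0 1" --pt "-0.004 0.002 0.28 0 0 0 1"

```text
time_s: 16.18
position: [0.4875, 0.1407, 0.0803]
tcp_rot: [[-1.0, 0.005, -0.002], [0.005, 1.0, -0.0], [0.002, -0.0, -1.0]]
force: [0.2, -0.0, 0.2]
opening: 0.669
grasp_force: 30.0
```

>>> step_arm --pt "0 0 0.008 0 0 0 1" --pt "0 0 0.016 0 0 0 1" --pt "0 0 0.016 0 0 0 1"

```text
time_s: 16.43
position: [0.4882, 0.1418, 0.0764]
tcp_rot: [[-1.0, 0.003, 0.001], [0.003, 1.0, 0.0], [-0.001, 0.0, -1.0]]
force: [0.3, 0.7, 0.4]
opening: 0.664
grasp_force: 30.0
```

>>> step_arm --pt "0 0 0.005 0 0 0 1" --pt "0 0 0.01 0 0 0 1" --pt "0 0 0.01 0 0 0 1"

```text
time_s: 16.68
position: [0.4884, 0.142, 0.0755]
tcp_rot: [[-1.0, 0.002, 0.002], [0.002, 1.0, -0.0], [-0.002, -0.0, -1.0]]
force: [-3.5, -1.3, 18.1]
opening: 0.669
grasp_force: 30.1
```

>>> step_arm --pt "0 0 0 0 0 0 -0.7" --pt "0 0 0 0 0 0 -0.7" --pt "0 0 0 0 0 0 -0.7" --pt "0 0 0 0 0 0 -0.7" --pt "0 0 -0.05 0 0 0 -0.7" --pt "0 0 -0.15 0 0 0 -0.7" --pt "0 0 -0.28 0 0 0 -0.7" --pt "0 0 -0.4 0 0 0 -0.7"

```text
time_s: 17.35
position: [0.4872, 0.1419, 0.1936]
tcp_rot: [[-1.0, 0.003, -0.003], [0.003, 1.0, -0.0], [0.003, -0.0, -1.0]]
force: [0.9, 1.5, 0.5]
opening: 0.848
grasp_force: 0.0
```

>>> step_arm --pt "0 -0.7 -0.1 0 0 0 -1" --pt "0 -0.7 -0.1 0 0 0 -1" --pt "0 -0.7 -0.1 0 0 0 -1" --pt "0 -0.7 -0.1 0 0 0 -1" --pt "0 -0.7 -0.1 0 0 0 -1" --pt "0 -0.7 -0.1 0 0 0 -1" --pt "0 -0.7 -0.1 0 0 0 -1"

```text
time_s: 17.93
position: [0.4877, -0.0706, 0.2232]
tcp_rot: [[-1.0, 0.008, 0.001], [0.008, 1.0, -0.0], [-0.001, -0.0, -1.0]]
force: [-0.6, 0.9, 0.1]
opening: 0.999
grasp_force: 0.0
```

>>> step_arm --pt "0 -0.74 0 0 0 0 -1" --pt "0 -0.74 0 0 0 0 -1" --pt "0 -0.74 0 0 0 0 -1" --pt "0 -0.74 0 0 0 0 -1" --pt "0 -0.74 0 0 0 0 -1" --pt "0 -0.74 0 0 0 0 -1" --pt "0 -0.74 0 0 0 0 -1"

```text
time_s: 18.52
position: [0.4872, -0.2924, 0.2223]
tcp_rot: [[-1.0, 0.006, 0.0], [0.006, 1.0, -0.001], [-0.0, -0.001, -1.0]]
force: [-0.1, -0.6, 1.0]
opening: 1.0
grasp_force: 0.0
```

Run:
```python
from h import *
C=cam('wrist');s=read_state();print(s['position'],s['opening'],np.abs(s['qvel']).max())
cv2.imwrite('pics/w7.png',cv2.resize(C[0],(768,576)))
np.save('w7.npy',np.array([C],dtype=object),allow_pickle=True)
print(px(C,(.5335,-.2945,.11))*1.5,px(C,(.5335,-.2945,.0))*1.5)
```

```text
[ 0.48660936 -0.28957973  0.22208898] 1.003205817471042 2.9343247935885954
[383.21116907 365.59968995] [384.04200898 303.86843232]
```

View pics/w7.png

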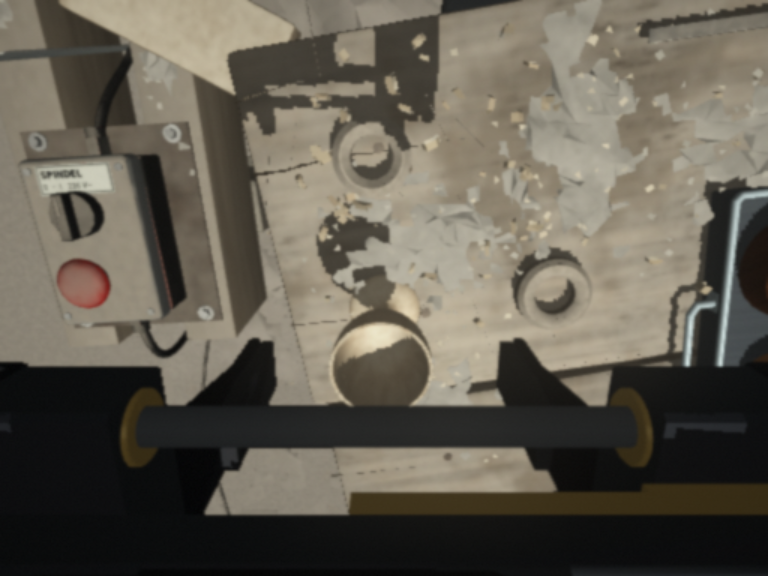

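Run:
```python
from h import *
C=np.load('w7.npy',allow_pickle=True)[0];T=cam('top')
def tri(K,a,L,b):
    r=[]
    for M,u in((K,a),(L,b)):
        d=M[4][:3,:3]@np.array([(u[0]-M[2])/M[1],(u[1]-M[3])/M[1],1]);r.append((M[4][:3,3],d/np.linalg.norm(d)))
    A=sum(np.eye(3)-np.outer(d,d) for p,d in r);bb=sum((np.eye(3)-np.outer(d,d))@p for p,d in r)
    return np.linalg.solve(A,bb)
print('button',tri(C,(83/1.5,283/1.5),T,(431,204)))
cv2.imwrite('pics/t2.png',cv2.resize(T[0][150:280,320:470],None,fx=4.4,fy=4.4,interpolation=cv2.INTER_CUBIC))
```

```text
button [ 0.50313335 -0.51944124  0.03266086]
```

View pics/t2.png

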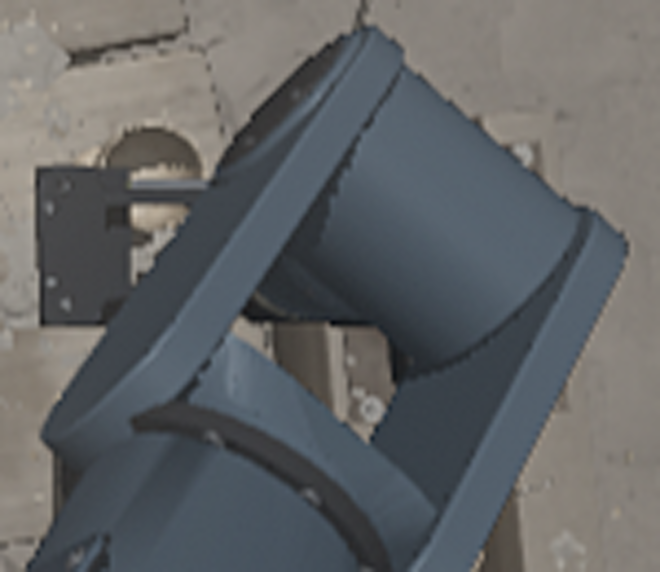

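The top view is now covered by the arm itself. The spindle box's button triangulates to z≈0.03 m, well below the gripper body, so I can descend on the goblet.

>>> step_arm --pt "-0.08 -0.015 0 0 0 0 -1" --pt "-0.156 -0.015 0 0 0 0 -1" --pt "-0.156 -0.015 0.1 0 0 0 -1" --pt "-0.156 -0.015 0.2 0 0 0 -1" --pt "-0.156 -0.015 0.3 0 0 0 -1" --pt "-0.156 -0.015 0.4 0 0 0 -1" --pt "-0.156 -0.015 0.42 0 0 0 -1" --pt "-0.156 -0.015 0.42 0 0 0 -1"

```text
time_s: 19.28
position: [0.532, -0.2908, 0.0947]
tcp_rot: [[-1.0, 0.0, -0.006], [0.0, 1.0, 0.005], [0.006, 0.005, -1.0]]
force: [0.0, -0.4, 0.0]
opening: 0.999
grasp_force: 0.0
```

>>> step_arm --pt "0 0 0 0 0 0 -0.8" --pt "0 0 0 0 0 0 -0.6" --pt "0 0 0 0 0 0 -0.5" --pt "0 0 0 0 0 0 -0.4" --pt "0 0 0 0 0 0 0" --pt "0 0 0 0 0 0 1" --pt "0 0 0 0 0 0 1" --pt "0 0 0 0 0 0 1"

```text
time_s: 19.95
position: [0.534, -0.2951, 0.0983]
tcp_rot: [[-1.0, 0.004, 0.002], [0.004, 1.0, -0.001], [-0.002, -0.001, -1.0]]
force: [-0.3, 0.8, 5.7]
opening: 0.687
grasp_force: 29.9
```

>>> step_arm --pt "0 0 -0.1 0 0 0 1" --pt "0 0 -0.22 0 0 0 1" --pt "0 0 -0.34 0 0 0 1" --pt "0.01 0.08 -0.4 0 0 0 1" --pt "0.03 0.2 -0.4 0 0 0 1" --pt "0.05 0.32 -0.4 0 0 0 1" --pt "0.06 0.44 -0.4 0 0 0 1" --pt "0.08 0.56 -0.4 0 0 0 1"

```text
time_s: 20.62
position: [0.5095, -0.1255, 0.2172]
tcp_rot: [[-1.0, 0.004, 0.001], [0.004, 1.0, -0.0], [-0.001, -0.0, -1.0]]
force: [0.8, 0.3, -1.2]
opening: 0.687
grasp_force: 29.8
```

>>> step_arm --pt "0.01 0.12 0 0 0 0 1" --pt "0.02 0.24 0 0 0 0 1" --pt "0.03 0.36 0 0 0 0 1" --pt "0.03 0.46 0 0 0 0 1" --pt "0.03 0.5 0 0 0 0 1" --pt "0.03 0.5 0 0 0 0 1" --pt "0.03 0.5 0 0 0 0 1"

```text
time_s: 21.2
position: [0.5015, 0.0233, 0.217]
tcp_rot: [[-1.0, 0.001, 0.0], [0.001, 1.0, -0.001], [-0.0, -0.001, -1.0]]
force: [0.4, 0.2, -0.5]
opening: 0.69
grasp_force: 29.8
```

>>> step_arm --pt "0.006 0.022 0.08 0 0 0 1" --pt "0.006 0.022 0.16 0 0 0 1" --pt "0.006 0.022 0.22 0 0 0 1" --pt "0.006 0.022 0.24 0 0 0 1" --pt "0.006 0.022 0.24 0 0 0 1" --pt "0.006 0.022 0.24 0 0 0 1"

```text
time_s: 21.7
position: [0.5002, 0.0287, 0.1452]
tcp_rot: [[-1.0, 0.005, 0.0], [0.005, 1.0, -0.0], [-0.0, -0.0, -1.0]]
force: [-0.1, 0.6, -0.2]
opening: 0.686
grasp_force: 29.8
```

Run:
```python
from h import *
C=cam('wrist');s=read_state();print(s['position'],s['opening'],np.abs(s['qvel']).max())
x,y,z=s['position'];f=lambda u:np.round((u-[130,60])*2.6).astype(int)
for n,P,r in [('collar',(.4995,.03,.035),.043),('foot',(x,y,z-.098),.03)]:
    print(n,[f(px(C,np.add(P,d))).tolist() for d in [(0,0,0),(-r,0,0),(0,r,0),(0,-r,0)]])
cv2.imwrite('pics/w8.png',cv2.resize(C[0][60:280,130:390],None,fx=2.6,fy=2.6,interpolation=cv2.INTER_CUBIC))
```

```text
[0.50056824 0.0289669  0.14568567] 0.6938740525125814 0.7925905138776335
collar [[335, 351], [335, 219], [467, 350], [204, 352]]
foot [[332, 367], [332, 273], [429, 367], [236, 367]]
```

View pics/w8.png

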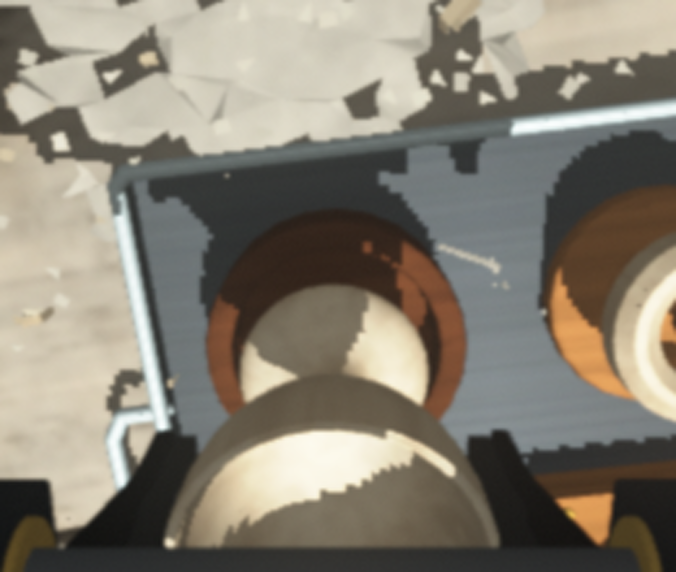

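Collar rim spans x 207–466 (centre 336) and goblet foot 241–429 (centre 335), so they are well aligned. Lowering.

>>> step_arm --pt "0.003 0.003 0.03 0 0 0 1" --pt "0.003 0.003 0.055 0 0 0 1" --pt "0.003 0.003 0.075 0 0 0 1" --pt "0.003 0.003 0.09 0 0 0 1" --pt "0.003 0.003 0.095 0 0 0 1" --pt "0.003 0.003 0.095 0 0 0 1"

```text
time_s: 22.25
position: [0.4985, 0.031, 0.116]
tcp_rot: [[-1.0, 0.003, -0.001], [0.003, 1.0, 0.0], [0.001, 0.0, -1.0]]
force: [0.3, 0.6, -1.3]
opening: 0.691
grasp_force: 30.3
```

>>> step_arm --pt "0 0 0.006 0 0 0 1" --pt "0 0 0.01 0 0 0 1" --pt "0 0 0.01 0 0 0 1"

```text
time_s: 22.5
position: [0.4993, 0.0309, 0.1139]
tcp_rot: [[-1.0, 0.003, 0.001], [0.003, 1.0, -0.0], [-0.001, -0.0, -1.0]]
force: [-0.5, 0.4, 3.0]
opening: 0.688
grasp_force: 30.4
```

>>> step_arm --pt "0 0 0 0 0 0 -0.9" --pt "0 0 0 0 0 0 -0.9" --pt "0 0 0 0 0 0 -0.9" --pt "0 0 0 0 0 0 -0.9" --pt "0 0 0 0 0 0 -0.9" --pt "0 0 -0.05 0 0 0 -0.9" --pt "0 0 -0.12 0 0 0 -0.9" --pt "0 0 -0.22 0 0 0 -0.9"

```text
time_s: 23.17
position: [0.497, 0.0311, 0.1784]
tcp_rot: [[-1.0, 0.003, -0.005], [0.003, 1.0, 0.001], [0.005, 0.001, -1.0]]
force: [-0.3, -0.4, -0.3]
opening: 0.949
grasp_force: 0.0
```

>>> step_arm --pt "0 0 -0.12 0 0 0 -1" --pt "0 0 -0.24 0 0 0 -1" --pt "0 0.1 -0.36 0 0 0 -1" --pt "0 0.2 -0.45 0 0 0 -1" --pt "0 0.2 -0.45 0 0 0 -1" --pt "0 0.2 -0.45 0 0 0 -1" --pt "0 0.2 -0.45 0 0 0 -1"

```text
time_s: 23.75
position: [0.4981, 0.0908, 0.3137]
tcp_rot: [[-1.0, 0.002, -0.001], [0.002, 1.0, -0.001], [0.001, -0.001, -1.0]]
force: [-0.8, 0.2, -0.0]
opening: 1.003
grasp_force: 0.0
```

Run:
```python
from h import *
C=cam('wrist');s=read_state();print(s['position'],s['opening'],np.abs(s['qvel']).max())
cv2.imwrite('pics/w9.png',cv2.resize(C[0][60:290,90:430],None,fx=2.3,fy=2.3,interpolation=cv2.INTER_CUBIC))
z=.0055
for n,P in [('ringA',(.6105,.043,.05+z)),('ringB',(.487,.1415,.05+z)),('rim',(.4995,.03,.12+z)),('knob foot top',(.598,.154,.031+z))]: print(n,np.round((px(C,P)-[90,60])*2.3))
```

```text
[0.49778934 0.09037451 0.31297947] 1.0007514047478014 0.9022899960708282
ringA [308. 410.]
ringB [475. 212.]
rim [258. 264.]
knob foot top [485. 379.]
```

View pics/w9.png

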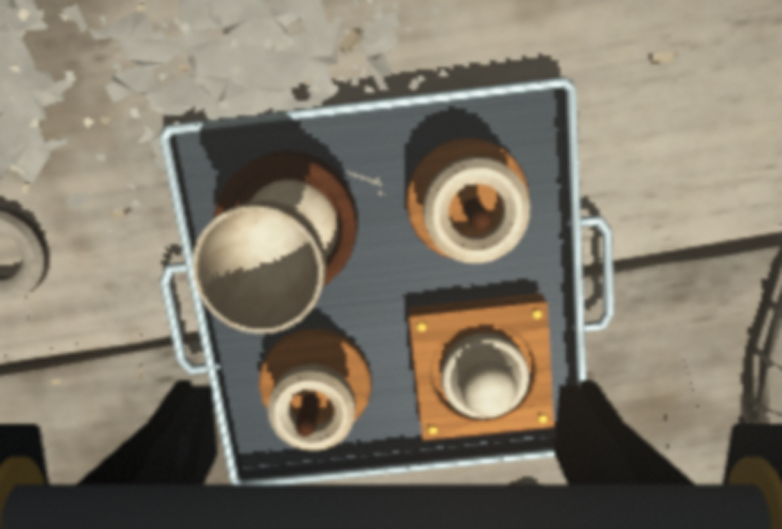

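All four pieces sit at their predicted spots: rings at (477,212) and (311,409), goblet rim at (260,268), and knob at (485,375).

```bash
python3 -c "
from rig import *
print(hand_in())"
```

```text
the job is handed in; nothing more can be done
None
```

The job is handed in after about 24 s of robot time: in the last camera view both pale rings are on their dowels, the knob is in its recess and the goblet is in its collar, and I never gripped or touched the dark rings; `hand_in()` gave no verdict.

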